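# Seat the sugar tub in the ledge corner and hold its lid up for scooping

### The job

Slide the tub of sugar lumps, with its lid on and the tablespoon lying on the lid, home into the inside corner of the raised ledge, square and flush against both faces so that it cannot shift while I scoop. Then lift the lid off (it has a rib on top to pinch) with the spoon still lying on it, and finish while holding it over the tub, level and still, its underside at least 12 cm above the tub's rim: do not put it down or let go. Leave the jug, tumbler and mug where they stand.

Things in the scene. Friction and masses are not known exactly. Their poses are not given: they have to be found in the camera images.
- ledge: Fixed raised ledge, plaster with oak top, 60 mm high: one arm along the counter's far edge, one coming off it towards the robot on the left. Origin: their inside corner at counter height; x about away from the robot, y to its left. Inner faces: plane x = 0 (1060 mm along its -y) and plane y = 0 (420 mm along its -x). Things on it reach 210 mm above the counter, 40 mm or more behind the faces.
- tub: Open slate-blue plastic tub of sugar lumps (0.4 to 0.8 kg), loose on the counter: 160 mm along its x, 220 mm along its y, upright walls 6 mm thick, rim 70 mm high. Origin: centre of its underside, z up. Starts up to 0.3 rad askew to the ledge, clear of it by 130 mm at most. At home its +x side lies on the ledge's x = 0 face, its +y side on the y = 0 face.
- tub_corner (a point): The tub's bottom outer corner on its +x, +y side (80 and 110 mm from its origin): it meets the ledge's inside corner when the tub is home.
- lid: Hard red silicone lid lying loose on the tub (0.14 to 0.26 kg), 156 x 216 mm, plate 6 mm thick with a rim raised 5 mm around its upper side; below, a plug 144 x 204 mm, 8 mm deep, sits in the tub's mouth with 2 mm play per side. Origin: centre of the plate's underside, which rests on the tub's rim; axes as the tub's. Only its weight keeps it down.
- lid_grip (a point): Middle of the lid's grip rib, 22 mm above the lid's origin. The pale rib stands upright at the centre of the lid: 50 mm long along the lid's x, 14 mm thick along its y, its top 34 mm above the lid's origin (28 mm above the plate's upper side). Pinch it across its thickness.
- spoon: Steel tablespoon, 185 mm long, bowl 39 mm wide, up to 14 mm high, about 60 g, lying loose on the lid along the lid's y, about 50 mm to the +x side of the rib. Origin: at its underside, halfway along it.
- jug: Blue plastic citrus reamer jug, radius 61 mm with a handle out to 100 mm, 149 mm high, loose, to the right of the tub. Origin: centre of its underside. Leave it alone.
- tumbler: Green glass tumbler, radius 38 mm, 120 mm high, loose, to the right of the tub. Origin: centre of its underside. Leave it alone.
- mug: White mug, radius 41 mm with a handle, 95 mm high, loose, to the right of the tub. Origin: centre of its underside. Leave it alone.

How it is judged:
On the way, in this order (a step that is already met when the one before it is completed fails the run):
1. the tub stands square and flush in the ledge corner, its lid still on and the spoon on the lid (x of tub_corner in the frame of ledge above -0.004 m and y of tub_corner in the frame of ledge above -0.004 m and angle between the x axis of tub and the x axis of ledge, either way round below 0.035 rad and height (world z) of tub below 0.004 m and z of lid in the frame of tub below 0.074 m), for 0.2 s.
2. the lid is lifted clear of the tub in the gripper (z of lid in the frame of tub above 0.09 m and contact force between lid and tub below 0.1 N and contact force between the fingers and lid above 1 N), for 0.1 s.
At the end, for the whole second after the job is handed in: Lid held by the gripper alone, underside 117 mm or more above the tub's rim, within 60 mm sideways of the tub's centre, tilt under 0.10 rad, still (20 mm/s, 0.15 rad/s), spoon lying on it; tub on the counter, its corner within 4 mm of both ledge faces and square within 0.035 rad (z of lid in the frame of tub above 0.187 m and horizontal distance between lid and tub below 0.06 m and angle between lid's own z axis and vertical below 0.1 rad and linear speed of lid below 0.02 m/s and angular speed of lid below 0.15 rad/s and contact force between the fingers and lid above 1 N and contact force between lid and tub below 0.1 N and z of spoon in the frame of lid above 0 m and distance between spoon and lid below 0.09 m and contact force between the fingers and spoon below 0.1 N and x of tub_corner in the frame of ledge above -0.004 m and y of tub_corner in the frame of ledge above -0.004 m and angle between the x axis of tub and the x axis of ledge, either way round below 0.035 rad and height (world z) of tub below 0.004 m); the arm keeps its last pose, push and grip.
It fails at once if the spoon slides or falls off the lid (z of spoon in the frame of lid below -0.003 m or distance between spoon and lid above 0.1 m).
It fails at once if the lid is tipped (angle between lid's own z axis and vertical above 0.25 rad).
It fails at once if the jug, tumbler or mug is knocked or moved (distance of any of jug, tumbler, mug from where it was at the start of the episode above 0.02 m or angle between any of jug, tumbler, mug's own z axis and vertical above 0.3 rad).
It also fails if it takes over 72 s, if anything falls off the work surface, if the arm or the gripper's body presses on something with over 40 N, if the wrist force passes 120 N, or if a joint passes its speed limit or range.

### The arm

A 6-joint arm with a two-finger parallel gripper is mounted at the origin on the work surface. World frame = base frame: x ahead of the robot, y to its left, z up, the work surface at z = 0. Lengths are in m, angles in rad, forces in N, time in s.
With the tool pointing down it reaches from about 0.375 to 0.925 m from the base axis. Payload 5.7 kg.
Tool frame: the origin (TCP) lies midway between the tips of the shut fingers; the grasp point (between the pads) lies 19 mm behind it; z points along the fingers, x is the direction in which the jaws open and shut, and the axes are right-handed (so a half turn about z gives the same grasp; the last joint's range is limited). The gripper opens to 88 mm and grips with 3 to 60 N. Pads are 20 mm wide; open, the fingers measure 115 mm over their backs; the gripper's body (75 mm by 178 mm) begins 61 mm behind the grasp point.
Start: joints at [1.063, 0.359, 1.51, -0, 1.272, -0.115], TCP at [0.23, 0.554, 0.223] pointing down, gripper open.
Joint ranges: [-2.97, 2.97], [-1.01, 2.36], [0.21, 2.38], [-0.96, 4.11], [0.2, 2.71], [-2.98, 2.98]. Speed limits (rad/s): [2.39, 2.39, 3.14, 3.14, 3.14, 3.14].

### API

Orientations are given as a unit quaternion [w, x, y, z].
In Python, from station import env, capture, get_calibration, job gives the robot as it stands. The module is installed in compiled form; this text tells all that it offers.
- The arm moves only by the tool drive_tool, never from a script. Its argument "plan" is one flat list of numbers, 5 for each row, row after row: the shift along the tool's x, y, z in cm, then the turn about the tool's z in rad, then the finger opening in cm, from 0 to 8.78. In form: [x, y, z, yaw, hand, x, y, z, yaw, hand, ...]. A call has 1 to 8 rows; each row shifts and turns the commanded pose from where the row before left it, along the tool's axes as they then stand; what a row does not reach is not made up. A row lasts 1/12 s, in which the tool goes at most 41.7 mm and 7.16 degrees, less where a joint would pass 70% of its speed; a pose out of reach is approached as far as the arm can. A call is refused whole if a number of a shift passes 4.17 or a number of a turn 0.125, either way. A call with a gripper value outside its range is refused whole. The fingers move at their own pace and stop on an object; "force" is the grip in N (left out, the last holds). Time passes only in rows, so rows that do not move let the fingers close. It gives the time, the measured TCP pose, the force and the opening at its end, in the units of the state.
- env.get_state(): the state, without advancing time (a new reading comes with each control period).
- capture(name): name is "scene" or "top"; returns the picture (400x640x3 uint8, red, green, blue); there is no depth.
- get_calibration(name): a dict with "K" (3x3 intrinsics, pixels), "world_to_cam" (4x4, takes a point from world to camera coordinates). Camera axes: x right, y down, z forward; pixel columns grow to the right and rows downward; lengths in m; the calibration is good to about 2 mm. A picture is of the moment at which its call begins. get_calibration takes no time and is no camera call.
- job.finish_job(): hands the job in, once; it reports no verdict.
The state is a dict: "time_s": time; "joints": joint angles; "joint_velocities": joint speeds; "effort": joint torques, N m; "tcp_pos": TCP position; "orientation": TCP orientation; "contact_force": force on the tool from outside, world axes, zero at the start; "moment": the same for the moment, N m; "grip_width": opening from 0.0 (shut) to 1.0 (fully open).
Only numpy, scipy, OpenCV 4.12 (cv2) and the standard library are available. Lean on these libraries where they do the work, as an engineer would, in place of code of your own. Each camera call takes 0.05 s, during which the arm holds its last target.

## Working session

There is one attempt and no reset: what is moved stays moved. The work goes in short steps, Python scripts to look and compute and a tool call to move; the robot and the scene stay as the last step left them, time stands still between calls to the robot, and variables do not carry over. Pictures are saved under pics/ and viewed, and the job is handed in when it is done.

Besides the shell and the picture viewer there is one more tool, called after "Request:" by a JSON object that holds its "api" and its "payload", one argument or row to a line. drive_tool: Moves the arm, as the interface text tells. Its arguments: {"type":"object","properties":{"plan":{"type":"array","items":{"type":"number"}},"force":{"type":"number"}},"required":["plan"]}

```bash
mkdir -p pics; python3 - <<'E'
from station import env, capture, get_calibration
import cv2,json
s=env.get_state(); print({k:(v if not hasattr(v,'round') else v) for k,v in s.items()})
for n in ("scene","top"):
    im=capture(n); cv2.imwrite(f"pics/{n}0.png",im[:,:,::-1]); c=get_calibration(n); print(n,c)
E
```

```text
{'time_s': 0.0, 'joints': array([ 1.06289361e+00,  3.59473343e-01,  1.51141826e+00, -3.95461483e-06,
        1.27250148e+00, -1.15093475e-01]), 'joint_velocities': array([-0.00063903, -0.00081191,  0.00125208,  0.00043915, -0.00179552,
        0.00059322]), 'effort': array([-1.48442981e-03, -5.15367186e+01, -2.70726156e+01,  6.72410661e-02,
        3.48541606e-02, -1.29094474e-04]), 'tcp_pos': array([0.22934038, 0.55369757, 0.22183384]), 'orientation': array([ 4.12501310e-04,  8.31499552e-01,  5.55524693e-01, -8.00140735e-04]), 'contact_force': array([ 0.13394318,  0.02817183, -0.87412781]), 'moment': array([ 0.02834987,  0.0289103 , -0.03185657]), 'grip_width': 1.0020155244403153}
scene {'K': array([[483.34869174,   0.        , 318.4536768 ],
       [  0.        , 483.34869174, 206.75436113],
       [  0.        ,   0.        ,   1.        ]]), 'world_to_cam': array([[ 1.80582225e-01,  9.83558820e-01,  1.45189051e-03,
        -5.86350630e-02],
       [ 5.61488660e-01, -1.01877583e-01, -8.21189042e-01,
        -2.14973202e-01],
       [-8.07539810e-01,  1.49107364e-01, -5.70654405e-01,
         1.60544480e+00],
       [ 0.00000000e+00,  0.00000000e+00,  0.00000000e+00,
         1.00000000e+00]])}
top {'K': array([[442.36942495,   0.        , 316.99753441],
       [  0.        , 442.36942495, 195.18539048],
       [  0.        ,   0.        ,   1.        ]]), 'world_to_cam': array([[ 2.48552000e-02, -9.99680255e-01,  4.64840710e-03,
        -3.24593410e-02],
       [-9.82716439e-01, -2.52861336e-02, -1.83382145e-01,
         5.17175326e-01],
       [ 1.83441050e-01, -1.00661883e-05, -9.83030712e-01,
         1.32262455e+00],
       [ 0.00000000e+00,  0.00000000e+00,  0.00000000e+00,
         1.00000000e+00]])}
```

View pics/scene0.png

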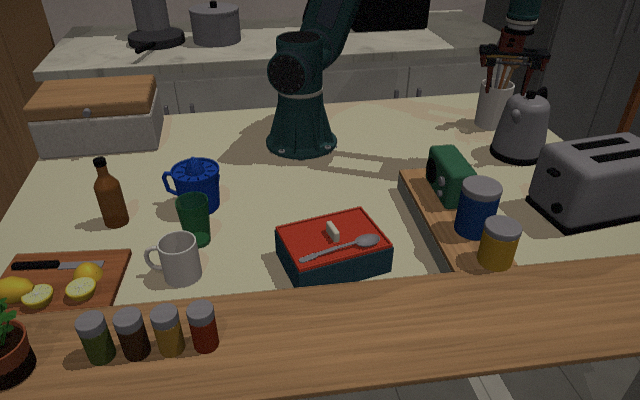

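View pics/top0.png

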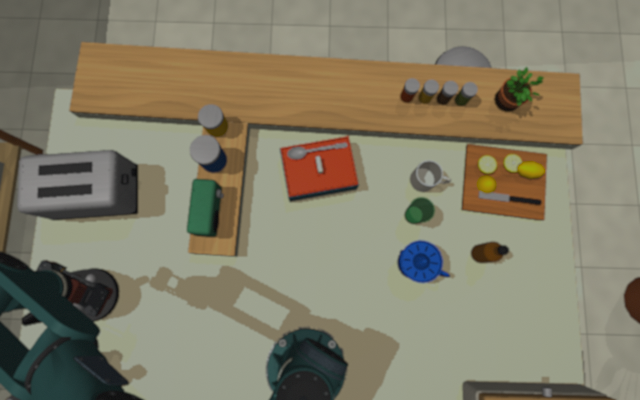

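```bash
cat > h.py <<'E'
import numpy as np,cv2
from station import env,capture,get_calibration
def cast(n,uv,z):
    c=get_calibration(n);T=c["world_to_cam"];R=T[:3,:3];C=-R.T@T[:3,3]
    uv=np.atleast_2d(np.asarray(uv,float)); d=(R.T@np.linalg.inv(c["K"])@np.c_[uv,np.ones(len(uv))].T).T
    return C+d*((z-C[2])/d[:,2])[:,None]
def proj(n,p):
    c=get_calibration(n);T=c["world_to_cam"];q=(T[:3,:3]@np.atleast_2d(p).T).T+T[:3,3];q=(c["K"]@q.T).T
    return q[:,:2]/q[:,2:]
E
python3 - <<'E'
from h import *
t=cv2.imread('pics/top0.png');s=cv2.imread('pics/scene0.png')
cv2.imwrite('pics/t1.png',cv2.resize(t[90:270,190:380],None,fx=4,fy=3.3,interpolation=cv2.INTER_CUBIC) if 0 else cv2.resize(t[100:250,180:380],None,fx=4,fy=4,interpolation=cv2.INTER_CUBIC))
cv2.imwrite('pics/s1.png',cv2.resize(s[150:300,260:460],None,fx=4,fy=4,interpolation=cv2.INTER_CUBIC))
for n,im in(('top',t),('scene',s)):
    hsv=cv2.cvtColor(im,cv2.COLOR_BGR2HSV)
    m=((hsv[:,:,0]<8)|(hsv[:,:,0]>172))&(hsv[:,:,1]>150)&(hsv[:,:,2]>90)
    m=m.astype(np.uint8)
    cs,_=cv2.findContours(m,cv2.RETR_EXTERNAL,cv2.CHAIN_APPROX_NONE);c=max(cs,key=cv2.contourArea)
    c=cv2.convexHull(c); print(n,cv2.contourArea(c),cv2.minAreaRect(c))
    w=cast(n,c[:,0],.081)[:,:2]; r=cv2.minAreaRect((w*1000).astype(np.float32)); print(r, cv2.boxPoints(r))
E
```

```text
top 3333.0 ((319.0016784667969, 166.17617797851562), (48.65988540649414, 69.34033966064453), 79.99201965332031)
((602.7127685546875, -22.71875), (153.24398803710938, 211.01927185058594), 11.763867378234863) [[ 506.18896    64.953186]
 [ 549.2113   -141.63387 ]
 [ 699.2366   -110.390686]
 [ 656.21423    96.196365]]
scene 4452.5 ((333.8739318847656, 236.35968017578125), (49.945838928222656, 106.64112091064453), 74.62374877929688)
((611.758544921875, -20.81031036376953), (161.4297332763672, 214.64767456054688), 11.774274826049805) [[ 510.84186    67.784935]
 [ 554.64215  -142.34634 ]
 [ 712.67523  -109.405556]
 [ 668.87494   100.72572 ]]
```

View pics/t1.png

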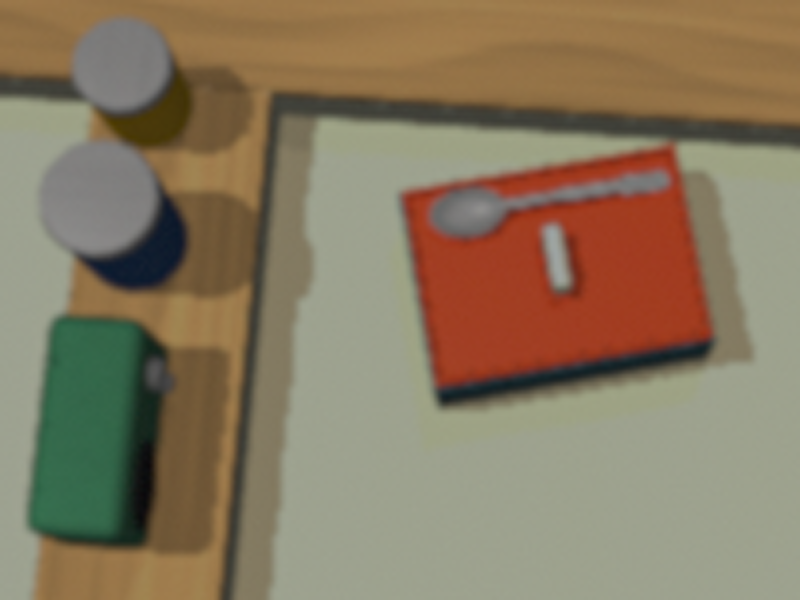

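View pics/s1.png

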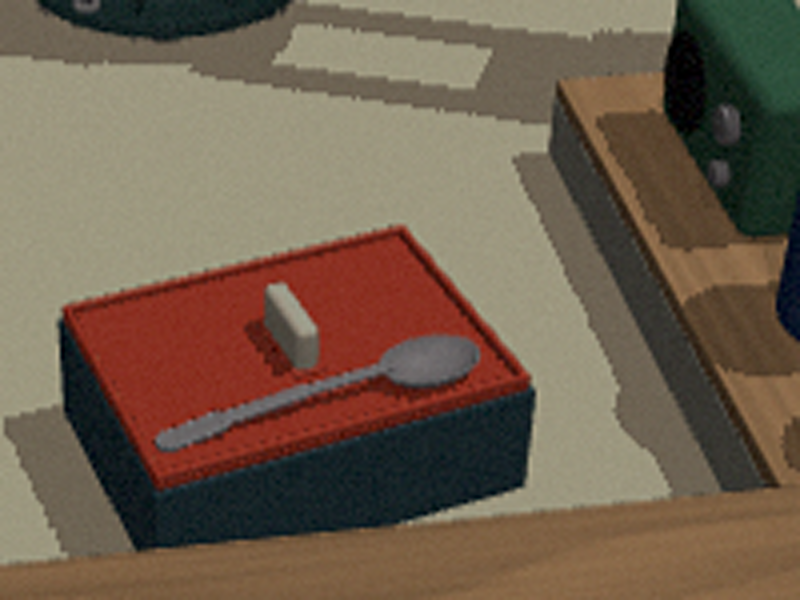

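```bash
python3 - <<'E'
from h import *
t=cv2.imread('pics/top0.png');hsv=cv2.cvtColor(t,cv2.COLOR_BGR2HSV)
print('wood',hsv[110,300],hsv[150,240],'dark',hsv[126,300],hsv[200,241])
g=t[:,:,2].astype(float)-t[:,:,0]  # R-B: wood high
def edge(prof):
    # last crossing from wood to not wood
    i=np.argmin(np.diff(prof)); 
    th=(prof[max(i-2,0)]+prof[i+3])/2
    j=[k for k in range(max(i-2,0),i+3) if prof[k]>=th>prof[k+1]][0]
    return j+(prof[j]-th)/(prof[j]-prof[j+1])
A=[]
for u in list(range(258,400,6)):
    A.append((u,110+edge(g[110:142,u])))
B=[]
for v in range(170,246,4):
    B.append((228+edge(g[v,228:252]),v))
WA=cast('top',A,.06)[:,:2];WB=cast('top',B,.06)[:,:2]
def fit(P):
    vx,vy,x,y=cv2.fitLine(P.astype(np.float32),cv2.DIST_HUBER,0,.001,.001).ravel(); d=np.array([vx,vy]);p=np.array([x,y]); r=(P-p)@np.array([-d[1],d[0]]); return d,p,r
dA,pA,rA=fit(WA);dB,pB,rB=fit(WB)
print(np.degrees(np.arctan2(dA[1],dA[0])),np.abs(rA).max(),np.degrees(np.arctan2(dB[1],dB[0])),np.abs(rB).max())
k=np.linalg.solve(np.c_[dA,-dB],pB-pA);c=pA+k[0]*dA;print('corner',c)
print(WB[[0,-1]],WA[[0,-1]])
E
```

```text
wood [ 17 132 156] [ 17 131 125] dark [ 17 119  90] [27 36 63]
87.680664 0.000544231610138796 -2.4594774 0.0007850755086051445
corner [0.7430312  0.20652947]
[[0.58905665 0.2132205 ]
 [0.36603713 0.22259563]] [[ 0.74173137  0.17298537]
 [ 0.72388859 -0.26366098]]
```

```bash
python3 - <<'E'
from h import *
for n,(u,v),z in(('top',(319,165),.104),('scene',(333,232),.104)):
    im=cv2.imread(f'pics/{n}0.png');hsv=cv2.cvtColor(im,cv2.COLOR_BGR2HSV)
    w=im[v-14:v+15,u-12:u+13]
    mn=w.min(2).astype(int)
    print(n);
    for r in mn: print(' '.join('%3d'%x for x in r))
for n in('top','scene'):
    T=get_calibration(n)["world_to_cam"];print(-T[:3,:3].T@T[:3,3])
# predicted rib top centre
print(proj('top',[.603,-.022,.104]),proj('scene',[.603,-.022,.104]))
E
```

```text
top
108 107 107 105  96  83  71  67  63  56  46  36  31  30  30  30  29  30  29  28  28  29  27  31  29
 76  68  68  66  59  46  35  28  29  26  26  25  24  27  27  24  27  28  29  30  32  32  32  32  30
 44  31  28  30  27  26  23  25  26  27  29  29  31  32  32  30  31  33  33  31  33  31  32  33  32
 31  23  25  27  25  27  28  28  31  34  40  43  41  34  31  32  33  33  33  32  30  30  34  33  34
 27  28  29  30  31  30  32  33  46  61  72  77  66  45  32  32  35  33  32  32  34  32  34  33  32
 29  33  33  30  31  32  32  43  72 101 119 120 102  68  37  32  34  33  34  32  31  31  32  32  32
 32  36  33  31  32  31  33  50  90 129 151 150 128  89  48  32  32  32  32  33  34  34  32  33  33
 33  35  35  33  34  32  32  50  92 133 155 156 140 101  56  30  28  34  34  34  34  35  34  34  31
 32  32  33  33  33  32  31  44  83 128 153 157 144 107  61  30  26  30  33  35  35  34  34  34  34
 33  35  33  34  35  33  31  39  75 121 152 158 146 112  66  31  24  29  33  35  36  32  32  33  34
 35  34  34  34  36  33  31  35  70 117 150 158 150 121  77  36  25  28  33  36  34  34  31  34 
[... 4145 characters left out ...]
  11  23  17  48  78  80  83  85  63  40  33  28  37  40  33  32
 27  29  36  30  33  32  35  18  21  20  11  14  45  51  48  49  51  38  37  30  28  35  32  38  27
 29  39  28  30  32  36  35  17  19  16  31  32  27  41  37  29  27   9  18  34  27  23  29  30  58
 39  36  39  29  32  34  36  31  31  34  33  34  29  23  26  25  30  30  25  25  56  79  96  95  99
 33  35  31  31  32  30  28  38  37  32  30  38  30  21  32  31  20  60 111  96  96 103 108 108 105
 28  35  33  33  35  37  35  30  32  27  26  26  62  83 101 109  93  96 112 107 110 104 104  73  58
[ 0.26641984 -0.01935828  1.39517216]
[ 1.42775405 -0.20361356  0.73970564]
[[318.66089911 163.97098757]] [[331.62321987 225.26766465]]
```

Request:
{"api": "drive_tool", "payload": {
  "plan": [0,0,-2,-0.12,8.78,0,0,-2,-0.12,8.78,0,0,-2,-0.12,8.78,0,0,-2,-0.12,8.78,0,0,-1,-0.118,8.78],
  "force": 30
}}

```text
time_s: 0.52
tcp_pos: [0.23, 0.5549, 0.3148]
orientation: [-0.0, 0.629, 0.778, 0.001]
contact_force: [-0.2, 0.5, -0.6]
grip_width: 0.997
```

```bash
cat > go.py <<'E'
import sys
from h import *
def st():
    s=env.get_state();q=np.array(s['orientation']);p=np.array(s['tcp_pos'])
    from scipy.spatial.transform import Rotation as Ro
    R=Ro.from_quat(q[[1,2,3,0]]).as_matrix()
    return s,p,R
if __name__=='__main__':
    s,p,R=st();phi=np.degrees(np.arctan2(R[1,0],R[0,0]))
    print('t',round(s['time_s'],2),'p',p.round(4),'phi',round(phi,2),'zdir',R[:,2].round(3),'F',np.round(s['contact_force'],1),'M',np.round(s['moment'],2),'w',round(s['grip_width']*8.78,2),'j',np.round(s['joints'],2))
    if len(sys.argv)>3:
        g=np.array([float(a) for a in sys.argv[1:4]]); print('tool cm',(R.T@(g-p)*100).round(2))
        if len(sys.argv)>4: print('yaw',round(-np.radians(float(sys.argv[4])-phi),3))
E
python3 go.py .6045 -.022 .30 101.8
```

```text
t 0.52 p [0.23   0.5549 0.3148] phi 102.1 zdir [ 0.001  0.002 -1.   ] F [-0.2  0.5 -0.6] M [ 0.04 -0.02 -0.03] w 8.75 j [ 1.06  0.29  1.38  0.    1.47 -0.72]
tool cm [-64.26  24.52   1.41]
yaw 0.005
```

Request:
{"api": "drive_tool", "payload": {
  "plan": [-3.7,1.4,0,0,8.78,-3.7,1.4,0,0,8.78,-3.7,1.4,0,0,8.78,-3.7,1.4,0,0,8.78,-3.7,1.4,0,0,8.78,-3.7,1.4,0,0,8.78,-3.7,1.4,0,0,8.78,-3.7,1.4,0,0,8.78]
}}

```text
time_s: 1.18
tcp_pos: [0.3999, 0.2855, 0.3124]
orientation: [-0.0, 0.631, 0.776, -0.0]
contact_force: [1.5, 0.5, -0.4]
grip_width: 1.006
```

Request:
{"api": "drive_tool", "payload": {
  "plan": [-3.7,1.4,0,0,8.78,-3.7,1.4,0,0,8.78,-3.7,1.4,0,0,8.78,-3.7,1.4,0,0,8.78,-3.7,1.4,0,0,8.78,-3.7,1.4,0,0,8.78,-2,1.4,0,0,8.78,0,0,0,0,8.78]
}}

```text
time_s: 1.85
tcp_pos: [0.5479, 0.0664, 0.312]
orientation: [0.001, 0.633, 0.774, -0.0]
contact_force: [0.5, -0.1, 0.7]
grip_width: 1.001
```

```bash
python3 go.py .6045 -.022 .14 101.8
```

```text
t 1.85 p [0.5479 0.0664 0.312 ] phi 101.51 zdir [ 0.001 -0.002 -1.   ] F [ 0.5 -0.1  0.7] M [-0.02 -0.03 -0.02] w 8.79 j [-0.    0.22  1.49 -0.    1.43 -1.77]
tool cm [-9.76  3.77 17.23]
yaw -0.005
```

Request:
{"api": "drive_tool", "payload": {
  "plan": [-3.2,1.2,0,0,8.78,-3.2,1.2,0,0,8.78,-3.2,1.3,0,-0.005,8.78,0,0,4,0,8.78,0,0,4,0,8.78,0,0,4,0,8.78,0,0,3,0,8.78,0,0,0,0,8.78]
}}

```text
time_s: 2.52
tcp_pos: [0.595, -0.0148, 0.156]
orientation: [-0.006, 0.629, 0.777, -0.003]
contact_force: [-1.4, 1.0, 0.1]
grip_width: 1.002
```

```bash
python3 go.py .6045 -.022 .08 101.8; python3 - <<'E'
from h import *
im=capture('top')[:,:,::-1];s=capture('scene')[:,:,::-1]
a=cv2.resize(im[100:250,180:380],None,fx=4,fy=4)[:300];
cv2.imwrite('pics/p1.png',np.vstack([cv2.resize(im[110:230,250:410],(640,480))[:,:][60:340],cv2.resize(s[160:300,260:420],(640,560))[:310]]))
E
```

```text
t 2.52 p [ 0.595  -0.0148  0.156 ] phi 102.05 zdir [-0.013  0.002 -1.   ] F [-1.4  1.   0.1] M [ 0.06  0.03 -0.05] w 8.8 j [-0.14  0.42  1.59  0.    1.14 -1.92]
tool cm [-0.94  0.87  7.59]
yaw 0.004
```

View pics/p1.png

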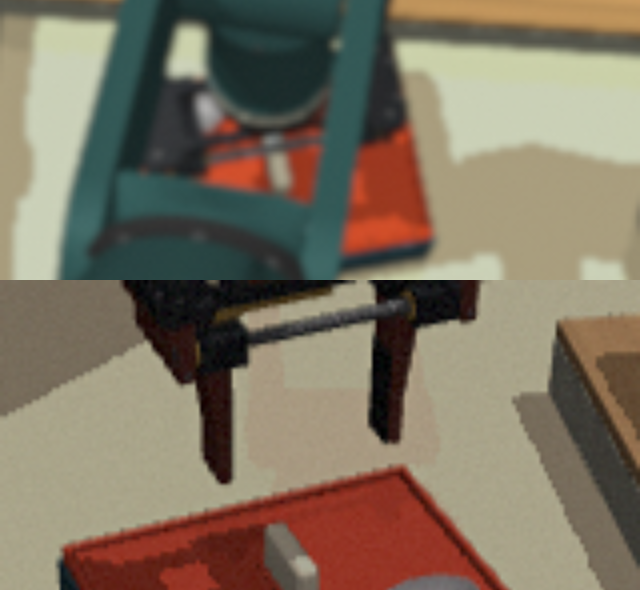

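Request:
{"api": "drive_tool", "payload": {
  "plan": [-0.5,0.5,0,0,8.78,-0.4,0.4,1.5,0,8.78,0,0,1.5,0,8.78,0,0,0,0,8.78,0,0,0,0,8.78]
}}

```text
time_s: 3.03
tcp_pos: [0.6126, -0.0232, 0.1344]
orientation: [0.001, 0.629, 0.777, 0.001]
contact_force: [0.5, -0.1, 0.2]
grip_width: 0.994
```

```bash
python3 go.py .6045 -.022 .08 101.8
```

```text
t 3.03 p [ 0.6126 -0.0232  0.1344] phi 102.04 zdir [ 0.002 -0.    -1.   ] F [ 0.5 -0.1  0.2] M [0.06 0.01 0.03] w 8.73 j [-0.15  0.46  1.58 -0.    1.1  -1.93]
tool cm [ 0.29 -0.78  5.44]
yaw 0.004
```

Request:
{"api": "drive_tool", "payload": {
  "plan": [0.2,-0.7,1,0,8.78,0,0,2,0,8.78,0,0,1,0,8.78,0,0,0.5,0,8.78,0,0,0,0,8.78,0,0,0,0,8.78]
}}

```text
time_s: 3.53
tcp_pos: [0.6048, -0.0226, 0.0884]
orientation: [0.0, 0.629, 0.777, 0.0]
contact_force: [-0.3, -0.3, 0.5]
grip_width: 0.998
```

```bash
python3 go.py .6045 -.022 .08 101.8;  python3 - <<'E'
from h import *
s=capture('scene')[:,:,::-1]
cv2.imwrite('pics/p2.png',cv2.resize(s[150:290,260:420],(640,560)))
E
```

```text
t 3.53 p [ 0.6048 -0.0226  0.0884] phi 102.05 zdir [ 0.001 -0.    -1.   ] F [-0.3 -0.3  0.5] M [0.02 0.03 0.07] w 8.76 j [-0.15  0.51  1.64 -0.    0.99 -1.93]
tool cm [ 0.06 -0.02  0.84]
yaw 0.004
```

View pics/p2.png

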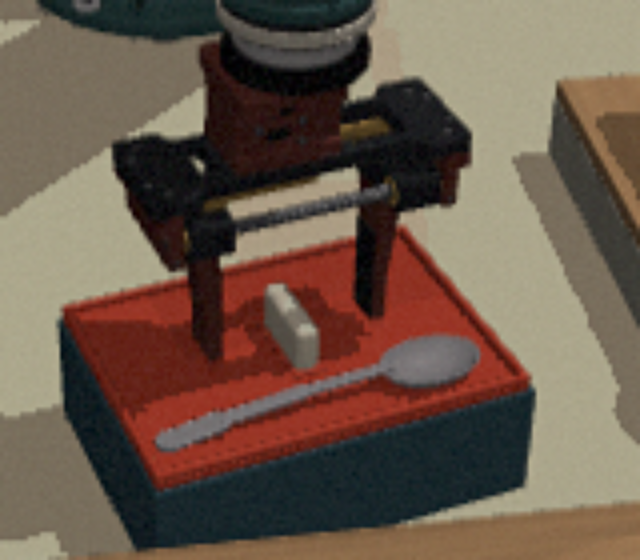

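The fingers straddle the rib, which sits at about pixels (330-339, 221-240), and are clear of the spoon. Next I lower the last 8 mm and close.

Request:
{"api": "drive_tool", "payload": {
  "plan": [0,0,0.5,0,8,0,0,0.25,0,6,0,0,0,0,4,0,0,0,0,2.6,0,0,0,0,2.2,0,0,0,0,1.8,0,0,0,0,1.4,0,0,0,0,1],
  "force": 25
}}

```text
time_s: 4.25
tcp_pos: [0.6042, -0.0226, 0.0803]
orientation: [0.0, 0.629, 0.777, 0.0]
contact_force: [-0.3, 1.0, -0.1]
grip_width: 0.431
```

Request:
{"api": "drive_tool", "payload": {
  "plan": [0,0,0,0,0.5,0,0,0,0,0.5,0,0,0,0,0.5,0,0,0,0,0.5]
}}

```text
time_s: 4.58
tcp_pos: [0.604, -0.0225, 0.0802]
orientation: [-0.0, 0.629, 0.777, -0.0]
contact_force: [-0.2, -0.2, -0.8]
grip_width: 0.155
```

```bash
python3 go.py .6585 .0999 .08 87.6
```

```text
t 4.58 p [ 0.604  -0.0225  0.0802] phi 102.04 zdir [-0.  0. -1.] F [-0.2 -0.2 -0.8] M [ 0.08  0.03 -0.09] w 1.37 j [-0.15  0.52  1.64  0.    0.98 -1.93]
tool cm [1.083e+01 7.880e+00 1.000e-02]
yaw 0.252
```

Request:
{"api": "drive_tool", "payload": {
  "plan": [0.2,0.1,0,0.02,0.5,0.4,0.2,0,0.03,0.5,0.6,0.3,0,0.035,0.5,0.6,0.3,0,0.035,0.5,0.6,0.3,0,0.035,0.5,0.6,0.3,0,0.035,0.5,0.4,0.2,0,0.035,0.5,0.2,0.1,0,0.025,0.5]
}}

```text
time_s: 5.25
tcp_pos: [0.6169, 0.0148, 0.0801]
orientation: [-0.0, 0.722, 0.692, -0.001]
contact_force: [-3.7, -4.0, 3.1]
grip_width: 0.158
```

```bash
python3 go.py .6585 .0999 .08 87.6; python3 - <<'E'
from h import *
s=capture('scene')[:,:,::-1]
cv2.imwrite('pics/p3.png',cv2.resize(s[150:300,260:460],(800,600)))
E
python3 go.py
```

```text
t 5.25 p [0.6169 0.0148 0.0801] phi 87.62 zdir [-0.003 -0.001 -1.   ] F [-3.7 -4.   3.1] M [-0.45  0.42  0.31] w 1.38 j [-0.09  0.54  1.61 -0.    1.   -1.62]
tool cm [ 8.67  3.8  -0.01]
yaw 0.0
t 5.3 p [0.6171 0.0152 0.0802] phi 87.56 zdir [-0.002 -0.001 -1.   ] F [-4.1 -2.5  3.5] M [-0.22  0.46  0.15] w 1.4 j [-0.09  0.54  1.61 -0.    1.   -1.61]
```

View pics/p3.png

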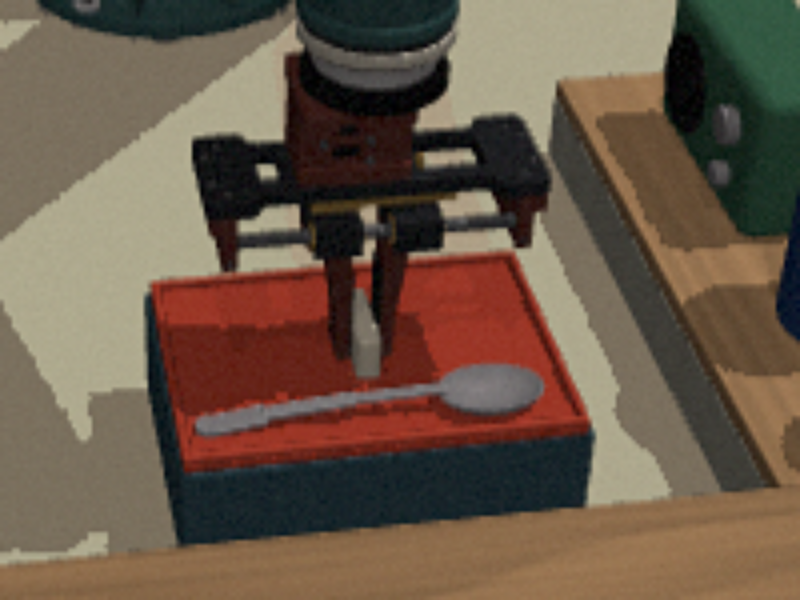

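Request:
{"api": "drive_tool", "payload": {
  "plan": [0.5,0.2,0,0,0.5,1,0.4,0,0,0.5,1.2,0.5,0,0,0.5,1.2,0.5,0,0,0.5,1.2,0.5,0,0,0.5,1,0.4,0,0,0.5,0.7,0.2,0,0,0.5,0.4,0.1,0,0,0.5]
}}

```text
time_s: 5.97
tcp_pos: [0.6491, 0.0855, 0.0802]
orientation: [0.001, 0.721, 0.693, -0.001]
contact_force: [-1.7, -7.3, 3.2]
grip_width: 0.164
```

```bash
python3 go.py .6585 .0999 .08 87.6
```

```text
t 5.97 p [0.6491 0.0855 0.0802] phi 87.76 zdir [-0.    -0.002 -1.   ] F [-1.7 -7.3  3.2] M [-0.95  0.32  0.09] w 1.44 j [ 0.03  0.58  1.52 -0.    1.04 -1.5 ]
tool cm [1.48 0.89 0.02]
yaw 0.003
```

Now I close in on the y = 0 face in small steps while watching the force.

Request:
{"api": "drive_tool", "payload": {
  "plan": [0.3,0,0,0,0.5,0.3,0,0,0,0.5,0.3,0,0,0,0.5,0.2,0,0,0,0.5,0,0,0,0,0.5]
}}

```text
time_s: 6.38
tcp_pos: [0.6496, 0.0963, 0.0802]
orientation: [0.001, 0.721, 0.693, -0.0]
contact_force: [-0.1, -4.6, 0.3]
grip_width: 0.158
```

```bash
python3 go.py .6585 .0999 .08 87.6
```

```text
t 6.38 p [0.6496 0.0963 0.0802] phi 87.72 zdir [ 0.    -0.001 -1.   ] F [-0.1 -4.6  0.3] M [-0.57  0.09  0.06] w 1.39 j [ 0.04  0.58  1.52 -0.    1.04 -1.49]
tool cm [0.4  0.87 0.02]
yaw 0.002
```

Request:
{"api": "drive_tool", "payload": {
  "plan": [0.2,0,0,0,0.5,0.2,0,0,0,0.5,0,0,0,0,0.5]
}}

```text
time_s: 6.63
tcp_pos: [0.6498, 0.1003, 0.0802]
orientation: [0.0, 0.721, 0.693, -0.0]
contact_force: [0.2, -4.3, 0.6]
grip_width: 0.154
```

Request:
{"api": "drive_tool", "payload": {
  "plan": [0.1,0,0,0,0.5,0.1,0,0,0,0.5,0,0,0,0,0.5]
}}

```text
time_s: 6.88
tcp_pos: [0.6498, 0.1021, 0.0802]
orientation: [0.0, 0.721, 0.693, -0.0]
contact_force: [-0.2, -6.0, 1.3]
grip_width: 0.157
```

Request:
{"api": "drive_tool", "payload": {
  "plan": [0.1,0,0,0,0.5,0.1,0,0,0,0.5,0,0,0,0,0.5]
}}

```text
time_s: 7.13
tcp_pos: [0.6498, 0.1041, 0.0802]
orientation: [0.0, 0.721, 0.693, -0.0]
contact_force: [-0.3, -4.2, 0.6]
grip_width: 0.157
```

```bash
python3 go.py .6585 .0999 .08 87.6
```

```text
t 7.13 p [0.6498 0.1041 0.0802] phi 87.71 zdir [ 0.    -0.001 -1.   ] F [-0.3 -4.2  0.6] M [-0.75  0.07 -0.01] w 1.38 j [ 0.05  0.58  1.52 -0.    1.04 -1.48]
tool cm [-0.39  0.88  0.02]
yaw 0.002
```

Request:
{"api": "drive_tool", "payload": {
  "plan": [0.1,0,0,0,0.5,0.1,0,0,0,0.5,0,0,0,0,0.5]
}}

```text
time_s: 7.38
tcp_pos: [0.6498, 0.1043, 0.0803]
orientation: [0.001, 0.721, 0.693, -0.001]
contact_force: [-0.4, -11.4, 2.2]
grip_width: 0.157
```

Request:
{"api": "drive_tool", "payload": {
  "plan": [0.1,0,0,0,0.5,0.1,0,0,0,0.5,0,0,0,0,0.5]
}}

```text
time_s: 7.63
tcp_pos: [0.6498, 0.1043, 0.0804]
orientation: [0.002, 0.721, 0.693, -0.003]
contact_force: [-0.7, -17.8, 4.3]
grip_width: 0.157
```

```bash
python3 go.py;  python3 - <<'E'
from h import *
s=capture('scene')[:,:,::-1];t=capture('top')[:,:,::-1]
cv2.imwrite('pics/p4.png',cv2.resize(s[170:300,300:460],(738,600)))
cv2.imwrite('pics/p4t.png',cv2.resize(t[100:220,200:360],(800,600)))
E
```

```text
t 7.63 p [0.6498 0.1043 0.0804] phi 87.75 zdir [-0.001 -0.007 -1.   ] F [ -0.7 -17.8   4.3] M [-2.67  0.28  0.  ] w 1.38 j [ 0.06  0.58  1.51 -0.01  1.05 -1.47]
```

View pics/p4.png

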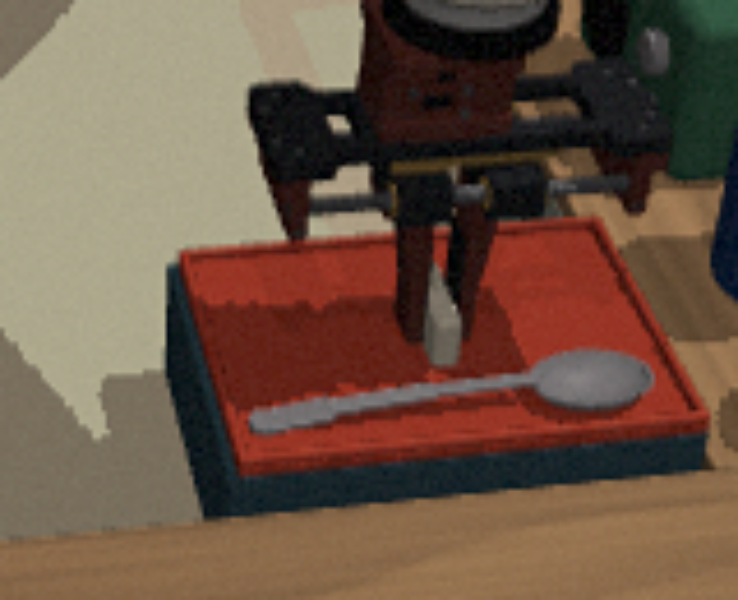

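View pics/p4t.png

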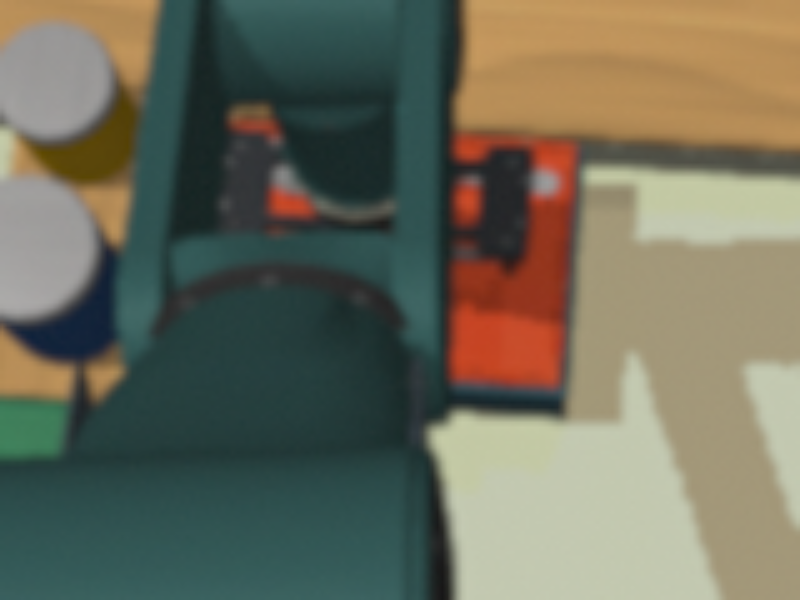

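Request:
{"api": "drive_tool", "payload": {
  "plan": [-0.2,0.2,0,0,0.5,0,0.2,0,0,0.5,0,0.2,0,0,0.5,0,0,0,0,0.5]
}}

```text
time_s: 8.07
tcp_pos: [0.6502, 0.1042, 0.08]
orientation: [-0.002, 0.721, 0.693, -0.005]
contact_force: [-14.2, -10.4, 13.7]
grip_width: 0.157
```

Request:
{"api": "drive_tool", "payload": {
  "plan": [0,0.1,0,0,0.5,0,0.1,0,0,0.5,0,0,0,0,0.5]
}}

```text
time_s: 8.32
tcp_pos: [0.6504, 0.1042, 0.0799]
orientation: [-0.004, 0.721, 0.693, -0.006]
contact_force: [-17.8, -10.6, 17.5]
grip_width: 0.157
```

Request:
{"api": "drive_tool", "payload": {
  "plan": [0,0.1,0,0,0.5,0,0.1,0,0,0.5,0,0,0,0,0.5]
}}

```text
time_s: 8.57
tcp_pos: [0.651, 0.1041, 0.0798]
orientation: [-0.004, 0.721, 0.693, -0.007]
contact_force: [-21.2, -11.0, 19.4]
grip_width: 0.162
```

```bash
python3 go.py
```

```text
t 8.57 p [0.651  0.1041 0.0798] phi 87.74 zdir [-0.017 -0.004 -1.   ] F [-21.2 -11.   19.4] M [-1.48  3.42 -0.1 ] w 1.42 j [ 0.06  0.59  1.5  -0.    1.07 -1.47]
```

Request:
{"api": "drive_tool", "payload": {
  "plan": [-0.1,-0.4,0,0,0.5,-0.1,-0.4,0,0,0.5,0,0,0,0,0.5]
}}

```text
time_s: 8.82
tcp_pos: [0.6507, 0.1042, 0.0802]
orientation: [-0.0, 0.721, 0.693, -0.001]
contact_force: [-2.6, -5.6, 2.6]
grip_width: 0.159
```

```bash
python3 go.py;  python3 - <<'E'
from h import *
t=capture('top')[:,:,::-1]
cv2.imwrite('pics/p5t.png',cv2.resize(t[115:195,280:330],(500,600)[::1] if 0 else (375,600),interpolation=cv2.INTER_CUBIC))
print(cast('top',[(315.4,127.4)],.081),cast('top',[(316,129)],.06))
print('expected ledge x at that y:', .743+( -.2065)*.0410)
print(t[120:135,296],t[120:140,312])
E
```

```text
t 8.82 p [0.6507 0.1042 0.0802] phi 87.71 zdir [-0.001 -0.001 -1.   ] F [-2.6 -5.6  2.6] M [-0.84  0.66  0.02] w 1.4 j [ 0.05  0.58  1.51 -0.    1.05 -1.48]
[[ 0.72597253 -0.00907174  0.081     ]] [[ 0.72807596 -0.0109368   0.06      ]]
expected ledge x at that y: 0.7345335
[[ 87 143 184]
 [ 88 143 185]
 [ 86 141 183]
 [ 86 140 180]
 [ 83 133 171]
 [ 72 114 147]
 [ 53  84 128]
 [ 44  69 151]
 [ 39  66 172]
 [ 36  62 168]
 [ 38  57 149]
 [ 40  50 109]
 [ 40  41  62]
 [ 40  39  37]
 [ 52  51  49]] [[ 89 144 185]
 [ 88 142 183]
 [ 87 141 182]
 [ 87 140 180]
 [ 83 136 175]
 [ 81 131 168]
 [ 71 114 147]
 [ 54  85 127]
 [ 46  70 152]
 [ 40  68 178]
 [ 37  68 186]
 [ 38  71 197]
 [ 40  75 202]
 [ 42  74 200]
 [ 53  78 193]
 [ 69  86 184]
 [ 74  89 179]
 [ 68  86 184]
 [ 52  75 186]
 [ 35  62 172]]
```

View pics/p5t.png

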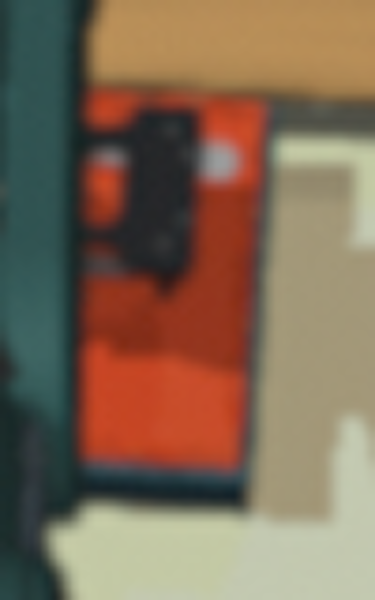

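Request:
{"api": "drive_tool", "payload": {
  "plan": [-0.1,0,0,0,0.5,-0.1,0,0,0,0.5,0,0,0,0,0.5]
}}

```text
time_s: 9.12
tcp_pos: [0.6511, 0.1039, 0.0799]
orientation: [-0.001, 0.721, 0.693, 0.0]
contact_force: [-1.9, 2.3, 3.0]
grip_width: 0.16
```

Request:
{"api": "drive_tool", "payload": {
  "plan": [0,0.1,0,0,0.5,0,0.1,0,0,0.5,0,0.1,0,0,0.5,0,0.1,0,0,0.5,0,0,0,0,0.5]
}}

```text
time_s: 9.53
tcp_pos: [0.6518, 0.1038, 0.0799]
orientation: [-0.003, 0.721, 0.693, -0.002]
contact_force: [-10.2, 2.8, 8.8]
grip_width: 0.159
```

```bash
python3 go.py
```

```text
t 9.53 p [0.6518 0.1038 0.0799] phi 87.74 zdir [-0.007  0.001 -1.   ] F [-10.2   2.8   8.8] M [ 0.25  1.63 -0.02] w 1.39 j [ 0.05  0.59  1.5   0.    1.06 -1.48]
```

```bash
python3 - <<'E'
from h import *
s=capture('scene');h=cv2.cvtColor(s,cv2.COLOR_RGB2HSV)
cv2.imwrite('pics/p6.png',cv2.resize(s[240:300,340:460,::-1],(800,400),interpolation=cv2.INTER_CUBIC))
for u in (360,380,400,420,440):
    col=s[250:296,u].astype(int); hh=h[250:296,u]
    red=[i for i in range(46) if hh[i,1]>150 and (hh[i,0]<8 or hh[i,0]>172)]
    blue=[i for i in range(46) if 85<hh[i,0]<125 and hh[i,1]>60]
    if not red or not blue: print(u,len(red),len(blue));continue
    vr=250+max(red)+.5; vb=250+max(blue)+.5; vb0=250+min(blue)-.5
    print(u,vr,vb0,vb,'lid edge',cast('scene',[(u,vr)],.076)[0,:2].round(4),'rim',cast('scene',[(u,vb0)],.07)[0,:2].round(4),'ledge',cast('scene',[(u,vb)],.06)[0,:2].round(4))
E
python3 go.py
```

```text
360 272.5 273.5 280.5 lid edge [0.7315 0.0102] rim [0.7281 0.0114] ledge [0.7378 0.0094]
380 270.5 271.5 278.5 lid edge [0.733  0.0515] rim [0.7296 0.053 ] ledge [0.7394 0.0509]
400 268.5 269.5 276.5 lid edge [0.7345 0.0932] rim [0.7312 0.0949] ledge [0.741  0.0927]
420 266.5 267.5 274.5 lid edge [0.736  0.1354] rim [0.7327 0.1374] ledge [0.7426 0.135 ]
440 264.5 265.5 272.5 lid edge [0.7376 0.178 ] rim [0.7343 0.1802] ledge [0.7443 0.1777]
t 9.58 p [0.6523 0.1037 0.0799] phi 87.74 zdir [-0.006  0.001 -1.   ] F [-9.6  1.5  7.4] M [0.29 1.55 0.03] w 1.39 j [ 0.05  0.59  1.5   0.    1.05 -1.48]
```

View pics/p6.png

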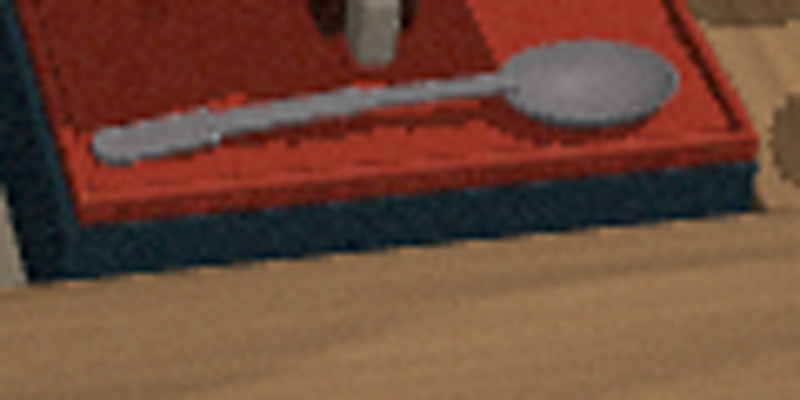

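Request:
{"api": "drive_tool", "payload": {
  "plan": [0,0.1,-0.05,0,0.5,0,0.1,-0.05,0,0.5,0,0,0,0,0.5]
}}

```text
time_s: 9.83
tcp_pos: [0.6569, 0.1029, 0.0802]
orientation: [-0.001, 0.721, 0.693, -0.001]
contact_force: [-2.6, 1.2, -4.6]
grip_width: 0.161
```

```bash
python3 go.py
```

```text
t 9.83 p [0.6569 0.1029 0.0802] phi 87.73 zdir [-0.002  0.    -1.   ] F [-2.6  1.2 -4.6] M [0.14 0.69 0.05] w 1.42 j [ 0.05  0.59  1.5   0.    1.05 -1.48]
```

Request:
{"api": "drive_tool", "payload": {
  "plan": [0,0.1,0.02,0,0.5,0,0.1,0,0,0.5,0,0,0,0,0.5]
}}

```text
time_s: 10.08
tcp_pos: [0.6598, 0.1025, 0.0805]
orientation: [-0.0, 0.721, 0.693, -0.0]
contact_force: [-2.6, 0.4, -4.4]
grip_width: 0.158
```

```bash
python3 go.py
```

```text
t 10.08 p [0.6598 0.1025 0.0805] phi 87.71 zdir [-0. -0. -1.] F [-2.6  0.4 -4.4] M [0.19 0.67 0.  ] w 1.38 j [ 0.05  0.59  1.49 -0.    1.06 -1.48]
```

Request:
{"api": "drive_tool", "payload": {
  "plan": [0,0.1,0.02,0,0.5,0,0.1,0,0,0.5,0,0,0,0,0.5]
}}

```text
time_s: 10.33
tcp_pos: [0.662, 0.1023, 0.0807]
orientation: [0.0, 0.721, 0.693, 0.0]
contact_force: [-2.8, 0.1, -4.2]
grip_width: 0.156
```

Request:
{"api": "drive_tool", "payload": {
  "plan": [0,0.1,0,0,0.5,0,0.1,0,0,0.5,0,0,0,0,0.5]
}}

```text
time_s: 10.58
tcp_pos: [0.6624, 0.1023, 0.0808]
orientation: [-0.001, 0.721, 0.693, -0.001]
contact_force: [-6.9, 0.0, -1.1]
grip_width: 0.16
```

```bash
python3 go.py
```

```text
t 10.58 p [0.6624 0.1023 0.0808] phi 87.72 zdir [-0.003 -0.    -1.   ] F [-6.9  0.  -1.1] M [ 0.09  1.2  -0.03] w 1.41 j [ 0.05  0.6   1.48 -0.    1.06 -1.48]
```

Request:
{"api": "drive_tool", "payload": {
  "plan": [0,0.1,0,0,0.5,0,0.1,0,0,0.5,0,0.1,0,0,0.5,0,0.1,0,0,0.5,0,0,0,0,0.5]
}}

```text
time_s: 11.0
tcp_pos: [0.6626, 0.1023, 0.0807]
orientation: [-0.003, 0.721, 0.693, -0.003]
contact_force: [-15.8, 1.0, 6.6]
grip_width: 0.161
```

```bash
python3 go.py; python3 - <<'E'
from h import *
s=capture('scene');h=cv2.cvtColor(s,cv2.COLOR_RGB2HSV)
cv2.imwrite('pics/p7.png',cv2.resize(s[170:300,300:460,::-1],(738,600),interpolation=cv2.INTER_CUBIC))
for u in (360,380,400,420,440):
    hh=h[250:296,u]
    red=[i for i in range(46) if hh[i,1]>150 and (hh[i,0]<8 or hh[i,0]>172)]
    blue=[i for i in range(46) if 85<hh[i,0]<125 and hh[i,1]>60]
    if not red or not blue: print(u,len(red),len(blue));continue
    vr=250+max(red)+.5; vb=250+max(blue)+.5; vb0=250+min(blue)-.5
    print(u,vr,vb0,vb,'rim',cast('scene',[(u,vb0)],.07)[0,:2].round(4),'ledge',cast('scene',[(u,vb)],.06)[0,:2].round(4))
E
```

```text
t 11.0 p [0.6626 0.1023 0.0807] phi 87.73 zdir [-0.009 -0.    -1.   ] F [-15.8   1.    6.6] M [ 0.11  2.45 -0.03] w 1.42 j [ 0.05  0.6   1.48  0.    1.07 -1.48]
360 275.5 276.5 280.5 rim [0.7367 0.0092] ledge [0.7378 0.0094]
380 273.5 274.5 278.5 rim [0.7382 0.0504] ledge [0.7394 0.0509]
400 271.5 272.5 276.5 rim [0.7398 0.0921] ledge [0.741  0.0927]
420 269.5 270.5 274.5 rim [0.7414 0.1342] ledge [0.7426 0.135 ]
440 267.5 268.5 272.5 rim [0.743  0.1767] ledge [0.7443 0.1777]
```

View pics/p7.png

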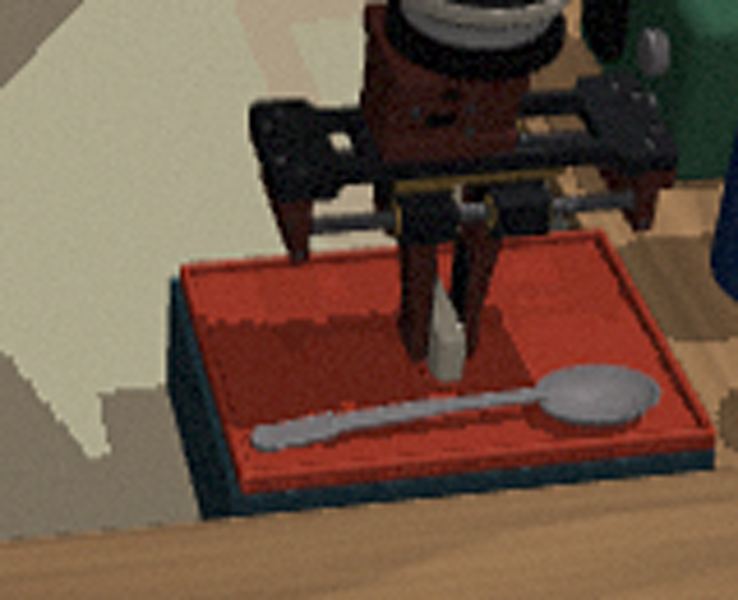

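Request:
{"api": "drive_tool", "payload": {
  "plan": [0,-0.2,0,0,0.5,0,-0.2,0,0,0.5,0.1,0,0,0,0.5,0.1,0,0,0,0.5,0,0,0,0,0.5]
}}

```text
time_s: 11.47
tcp_pos: [0.6625, 0.1027, 0.0807]
orientation: [0.0, 0.721, 0.693, -0.002]
contact_force: [-7.1, -5.4, 0.1]
grip_width: 0.159
```

```bash
python3 go.py
```

```text
t 11.47 p [0.6625 0.1027 0.0807] phi 87.74 zdir [-0.003 -0.003 -1.   ] F [-7.1 -5.4  0.1] M [-0.72  1.31 -0.06] w 1.39 j [ 0.05  0.6   1.48 -0.    1.06 -1.48]
```

Request:
{"api": "drive_tool", "payload": {
  "plan": [0.1,0,0,0,0.5,0.1,0,0,0,0.5,0,0,0,0,0.5]
}}

```text
time_s: 11.72
tcp_pos: [0.6626, 0.1038, 0.0807]
orientation: [0.001, 0.721, 0.693, -0.002]
contact_force: [-6.7, -8.7, 0.2]
grip_width: 0.154
```

```bash
python3 go.py
```

```text
t 11.72 p [0.6626 0.1038 0.0807] phi 87.74 zdir [-0.003 -0.004 -1.   ] F [-6.7 -8.7  0.2] M [-1.2   1.32 -0.11] w 1.36 j [ 0.05  0.6   1.48 -0.    1.06 -1.47]
```

Request:
{"api": "drive_tool", "payload": {
  "plan": [0.1,0,0,0,0.5,0.1,0,0,0,0.5,0.1,0,0,0,0.5,0,0,0,0,0.5,0,0,0,0,0.5]
}}

```text
time_s: 12.13
tcp_pos: [0.6626, 0.1038, 0.0808]
orientation: [0.002, 0.721, 0.693, -0.004]
contact_force: [-6.9, -17.7, 1.0]
grip_width: 0.158
```

```bash
python3 go.py; python3 - <<'E'
from h import *
s=capture('scene')
cv2.imwrite('pics/p8.png',cv2.resize(s[180:300,370:460,::-1],(450,600),interpolation=cv2.INTER_CUBIC))
t=capture('top')
cv2.imwrite('pics/p8t.png',cv2.resize(t[110:220,225:335,::-1],(600,600),interpolation=cv2.INTER_CUBIC))
E
```

```text
t 12.13 p [0.6626 0.1038 0.0808] phi 87.75 zdir [-0.003 -0.008 -1.   ] F [ -6.9 -17.7   1. ] M [-2.61  1.38 -0.03] w 1.39 j [ 0.06  0.6   1.48 -0.01  1.07 -1.47]
```

View pics/p8.png

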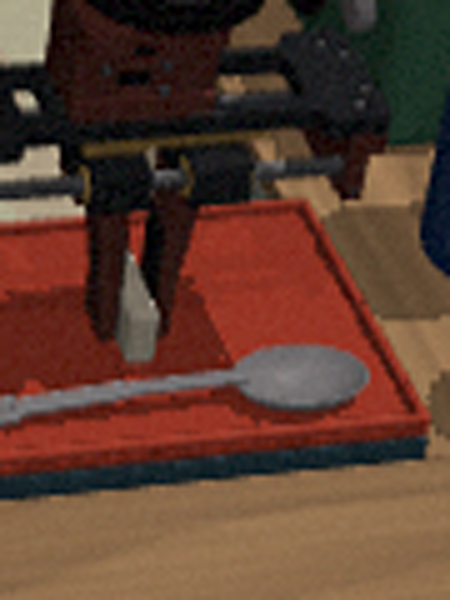

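View pics/p8t.png

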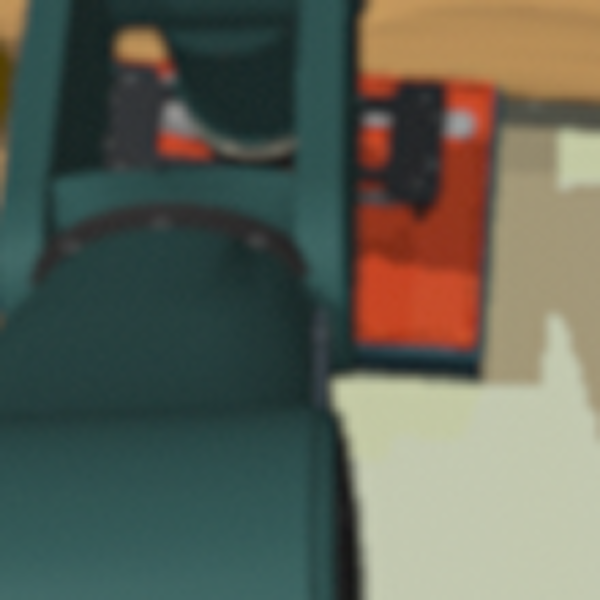

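Request:
{"api": "drive_tool", "payload": {
  "plan": [-0.2,-0.1,0,0,0.5,-0.2,-0.1,0,0,0.5,0,0,0,0,0.5]
}}

```text
time_s: 12.48
tcp_pos: [0.6625, 0.1037, 0.0811]
orientation: [0.001, 0.721, 0.693, -0.0]
contact_force: [-3.0, -5.6, -2.5]
grip_width: 0.156
```

```bash
python3 go.py
```

```text
t 12.48 p [0.6625 0.1037 0.0811] phi 87.7 zdir [ 0.001 -0.002 -1.   ] F [-3.  -5.6 -2.5] M [-1.07  0.54 -0.05] w 1.37 j [ 0.05  0.6   1.49 -0.    1.06 -1.48]
```

Request:
{"api": "drive_tool", "payload": {
  "plan": [-0.1,-0.1,0,0,0.5,-0.1,-0.1,0,0,0.5,-0.1,0,0,0,0.5,0,0,0,0,0.5]
}}

```text
time_s: 12.82
tcp_pos: [0.6606, 0.103, 0.0812]
orientation: [0.0, 0.721, 0.693, 0.001]
contact_force: [0.6, -0.0, -2.2]
grip_width: 0.16
```

```bash
python3 go.py
```

```text
t 12.82 p [0.6606 0.103  0.0812] phi 87.73 zdir [ 0.002  0.001 -1.   ] F [ 0.6 -0.  -2.2] M [0.03 0.09 0.01] w 1.41 j [ 0.05  0.59  1.49  0.    1.06 -1.48]
```

Request:
{"api": "drive_tool", "payload": {
  "plan": [-0.1,0,0,0,0.5,0,0,-0.1,0,0.5,0,0,-0.2,0,0.5,0,0,-0.3,0,0.5,0,0,0,0,0.5]
}}

```text
time_s: 13.23
tcp_pos: [0.6602, 0.1017, 0.0875]
orientation: [0.0, 0.721, 0.693, 0.0]
contact_force: [0.4, 0.7, -2.2]
grip_width: 0.159
```

```bash
python3 go.py
```

```text
t 13.23 p [0.6602 0.1017 0.0875] phi 87.73 zdir [ 0.001  0.    -1.   ] F [ 0.4  0.7 -2.2] M [-0.08 -0.02 -0.01] w 1.39 j [ 0.05  0.59  1.49 -0.    1.07 -1.48]
```

Request:
{"api": "drive_tool", "payload": {
  "plan": [0,0,-0.5,0,0.5,0,0,-0.9,0,0.5,0,0,-1.2,0,0.5,0,0,-1.4,0,0.5,0,0,-1.4,0,0.5,0,0,-1.2,0,0.5,0,0,-0.8,0,0.5,0,0,-0.4,0,0.5]
}}

```text
time_s: 13.9
tcp_pos: [0.6606, 0.1016, 0.167]
orientation: [0.001, 0.721, 0.693, 0.001]
contact_force: [-0.3, 0.4, -2.1]
grip_width: 0.153
```

```bash
python3 go.py; python3 - <<'E'
from h import *
s=capture('scene')
cv2.imwrite('pics/p9.png',cv2.resize(s[140:300,290:470,::-1],(675,600),interpolation=cv2.INTER_CUBIC))
E
```

```text
t 13.9 p [0.6606 0.1016 0.167 ] phi 87.72 zdir [ 0.003  0.    -1.   ] F [-0.3  0.4 -2.1] M [ 0.01 -0.02  0.  ] w 1.34 j [ 0.05  0.5   1.42 -0.    1.22 -1.48]
```

View pics/p9.png

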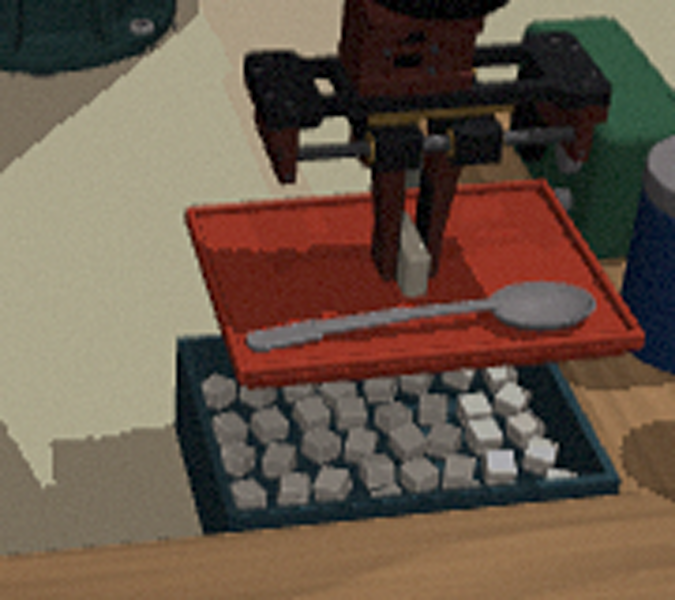

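The lid is off and level, with the spoon still on it, and the tub has stayed in the corner. I raise it another 6 cm or so.

Request:
{"api": "drive_tool", "payload": {
  "plan": [0,0,-0.5,0,0.5,0,0,-1,0,0.5,0,0,-1.3,0,0.5,0,0,-1.2,0,0.5,0,0,-0.9,0,0.5,0,0,-0.5,0,0.5,0,0,-0.2,0,0.5,0,0,0,0,0.5]
}}

```text
time_s: 14.62
tcp_pos: [0.6598, 0.1015, 0.2212]
orientation: [0.0, 0.721, 0.693, 0.0]
contact_force: [0.6, 0.0, -2.3]
grip_width: 0.158
```

Request:
{"api": "drive_tool", "payload": {
  "plan": [0,0,0,0,0.5,0,0,0,0,0.5,0,0,0,0,0.5,0,0,0,0,0.5,0,0,0,0,0.5,0,0,0,0,0.5]
}}

```text
time_s: 15.12
tcp_pos: [0.6595, 0.1015, 0.2205]
orientation: [-0.0, 0.721, 0.693, -0.0]
contact_force: [-0.9, 0.4, -2.2]
grip_width: 0.158
```

```bash
python3 go.py; python3 - <<'E'
from h import *
s=capture('scene');h=cv2.cvtColor(s,cv2.COLOR_RGB2HSV)
cv2.imwrite('pics/p10.png',cv2.resize(s[120:300,280:470,::-1],(633,600),interpolation=cv2.INTER_CUBIC))
cv2.imwrite('pics/p10full.png',s[:,:,::-1])
t=capture('top');cv2.imwrite('pics/p10t.png',cv2.resize(t[100:300,210:460,::-1],(750,600)))
for u in (360,380,400,420,440):
    blue=[i for i in range(230,296) if 85<h[i,u,0]<125 and h[i,u,1]>60]
    vb=max(blue)+.5; print(u,vb,[i for i in blue if i>vb-15])
E
python3 go.py
```

```text
t 15.12 p [0.6595 0.1015 0.2205] phi 87.72 zdir [-0. -0. -1.] F [-0.9  0.4 -2.2] M [0.04 0.01 0.02] w 1.39 j [ 0.05  0.46  1.36 -0.    1.33 -1.48]
360 280.5 [267, 268, 269, 276, 277, 278, 279, 280]
380 278.5 [264, 274, 275, 276, 277, 278]
400 276.5 [272, 273, 274, 275, 276]
420 274.5 [270, 271, 272, 273, 274]
440 272.5 [258, 259, 260, 261, 262, 263, 264, 268, 269, 270, 271, 272]
t 15.22 p [0.6596 0.1015 0.2206] phi 87.72 zdir [-0. -0. -1.] F [-0.1 -0.4 -2.2] M [-0.01 -0.02  0.03] w 1.37 j [ 0.05  0.46  1.36 -0.    1.33 -1.48]
```

View pics/p10.png

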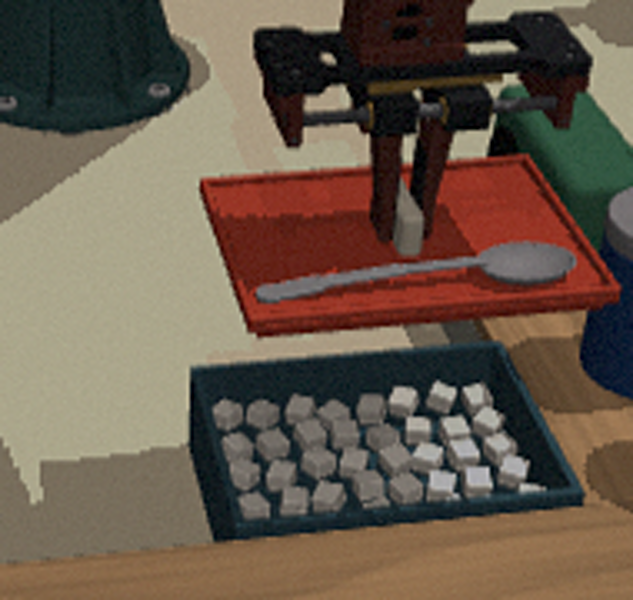

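View pics/p10t.png

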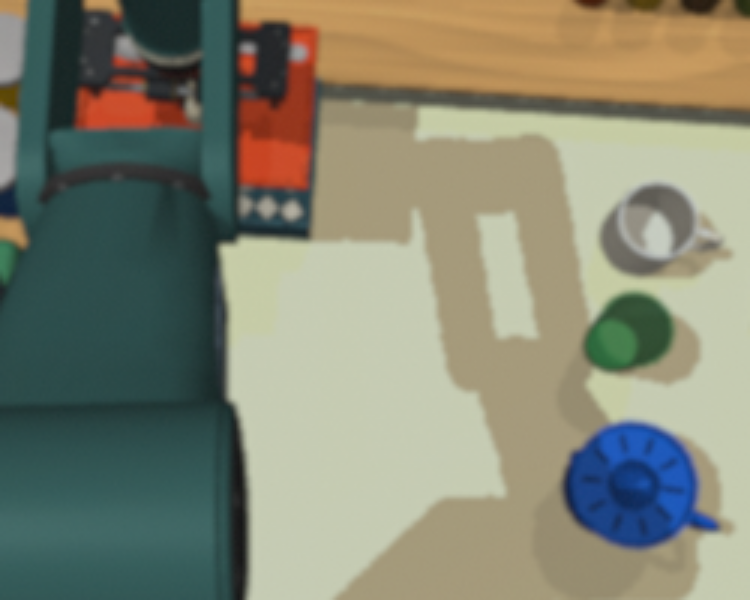

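```bash
python3 - <<'E'
from h import *
s=cv2.imread('pics/p10full.png')
h=cv2.cvtColor(s,cv2.COLOR_BGR2HSV)
m=((h[:,:,0]>85)&(h[:,:,0]<125)&(h[:,:,1]>60)&(h[:,:,2]<90)).astype(np.uint8)
m[:215]=0; m[:,:330]=0; m[:,462:]=0
cs,_=cv2.findContours(m,cv2.RETR_EXTERNAL,cv2.CHAIN_APPROX_NONE);c=max(cs,key=cv2.contourArea)[:,0]
print(c.min(0),c.max(0))
for v in range(232,272,4):
    r=[u for u in range(400,465) if m[v,u]]; 
    if r: print(v,max(r)+.5,cast('scene',[(max(r)+.5,v)],.07)[0,:2].round(4),'face y', round(.2065-(cast('scene',[(max(r)+.5,v)],.07)[0,0]-.743)*.0417,4))
E
```

```text
[337 222] [454 281]
232 461.5 [0.6361 0.2714] face y 0.211
236 437.5 [0.6402 0.2125] face y 0.2108
240 439.5 [0.6545 0.2114] face y 0.2102
244 441.5 [0.6685 0.2104] face y 0.2096
248 443.5 [0.6822 0.2094] face y 0.209
252 446.5 [0.696  0.2105] face y 0.2085
256 448.5 [0.7091 0.2095] face y 0.2079
260 450.5 [0.7219 0.2085] face y 0.2074
264 452.5 [0.7345 0.2075] face y 0.2069
268 454.5 [0.7469 0.2066] face y 0.2063
```

```bash
python3 - <<'E'
from station import env,job
import numpy as np
print(np.abs(env.get_state()['joint_velocities']).max())
print(job.finish_job())
E
```

```text
0.0013329563567230807
the job is handed in; nothing more can be done
None
```

The tub is in the ledge corner, flush against both faces. The lid is held over it with the spoon still lying on it, and the job is handed in. The interface gave no verdict, so this rests on my own last checks:

- **How it was done:** I pinched the lid's rib, turned the tub about 0.25 rad and slid it by the lid's plug. I pressed it against the left face (about 18 N), then the far face (about 16 N), then the left face again. I backed the lid off to centre the plug before lifting, and the tub did not come up with it.
- **Tub position:** In the camera images its far rim is about 1 mm from the ledge face. Its left rim agrees with the other face to about 2 mm, slightly past it and within calibration error. Its far edge runs parallel to the ledge.
- **Lid:** By the arm's reading its underside is about 14 cm above the rim, centred over the tub. The tool is vertical to within 0.001 rad and the arm is still (largest joint speed 0.001 rad/s). The wrist carries only the lid and spoon, about 2.2 N.
- **Jug, tumbler and mug:** They look untouched in the last picture. I judged this by eye and did not measure it.
- **One thing went wrong:** The first push towards the far face jammed after about 1 mm at 21 N, because the arm was pressing down on the lid. I eased the pressure and repeated the push, and the tub slid home.

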